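Set up the pipetting place: bottles out, trough plate sprung in

TASK

Set up for pipetting: lift the retaining bar out of its two brackets and set it aside, stand every bottle from the rack upright in the grey tray without knocking one over, and put the bar back, fully down in both brackets of the emptied rack. Clip the trough plate into the spring holder: push one long edge under a jaw's lip and press that jaw back, lower the other long edge past the opposite lip, and let the plate centre itself flat on the base, under both lips. Leave the tip box, beaker and timer where they are.

Things in the scene. Friction and masses are not known exactly. Their poses are not given: they have to be found in the camera images.
- rack: Fixed black bottle rack, 300 x 62 mm. Origin: centre of its underside on the bench, x along its length, z up. Floor 6 mm thick; four pockets 56 x 54 mm in a row at x = -90, -30, 30, 90 mm, walls up to z = 36. An aluminium bracket at each end carries the retaining bar over the bottle caps.
- bracket_1 (a point): Seat for the bar in the open-topped bracket at the rack's -x end: rack (x, z) = (-132, 112) mm. Slot 30 mm wide in rack y between cheeks up to z = 120 that flare outward to z = 130. An end stop up to z = 128 with its inner face at x = -146 keeps the bar lengthwise.
- bracket_2 (a point): The same in the bracket at the rack's +x end (mirrored): seat at (132, 112) mm, stop at x = 146.
- bar: Loose flat aluminium retaining bar, 280 x 24 x 8 mm, about 0.16 kg, with an orange grip block at its middle, 70 long (x), 16 wide (y), z = 8 to 48 mm. Origin: centre of the underside, x along the bar, z up; either way round fits. Starts seated in both brackets, origin at rack z = 112, 6 mm over the caps, so no bottle can come out. Stands stably on its underside on the bench.
- bottle1: One of four alike amber glass bottles (any may be absent), 48 mm across, 100 mm high, about 0.18 kg. Origin: centre of the underside, z up. Glass body to z = 68, sloping shoulder, then a blue screw cap 34 mm across from z = 74 to 100, to be gripped from above. Starts upright in a pocket of the rack, at rack x = -90 mm.
- bottle2: Second of four alike amber glass bottles (any may be absent), 48 mm across, 100 mm high, about 0.18 kg. Origin: centre of the underside, z up. Glass body to z = 68, sloping shoulder, then a blue screw cap 34 mm across from z = 74 to 100, to be gripped from above. Starts upright in a pocket of the rack, at rack x = -30 mm.
- bottle3: Third of four alike amber glass bottles (any may be absent), 48 mm across, 100 mm high, about 0.18 kg. Origin: centre of the underside, z up. Glass body to z = 68, sloping shoulder, then a blue screw cap 34 mm across from z = 74 to 100, to be gripped from above. Starts upright in a pocket of the rack, at rack x = 30 mm.
- bottle4: Fourth of four alike amber glass bottles (any may be absent), 48 mm across, 100 mm high, about 0.18 kg. Origin: centre of the underside, z up. Glass body to z = 68, sloping shoulder, then a blue screw cap 34 mm across from z = 74 to 100, to be gripped from above. Starts upright in a pocket of the rack, at rack x = 90 mm.
- tray: Fixed grey shallow tray, 170 (x) x 150 (y) mm outside. Origin: centre of its underside, z up. Flat floor at z = 4; rim 5 mm wide, up to z = 14. Room for all four bottles in two rows of two.
- nest: Fixed spring plate holder: black base 192 (x) x 152 (y) x 12 mm. Origin: centre of its underside, z up. Two facing blue jaws with yellow lips slide along x on equal springs; blue end stops with inner faces at y = 70 and -70, 10 mm high above the base, for x from -30 to 30. Behind the jaws blue spring blocks, x = 80 to 94 either side, up to z = 30.
- seat (a point): Centre of the plate's seat: the top of the base, 12 mm above the holder's underside. The plate in place lies flat here, each jaw then about 3 mm open. Flat it cannot pass both lips: it goes in leaning (about 18 degrees), one long edge low under a lip, pushing that jaw back about 15 mm; then the other long edge is lowered past the opposite lip and the plate let back.
- jaw_a_lip (a point): Middle of the top inner edge of the lip on the +x jaw; moves with the jaw, at rest 34 mm from the seat's centre. Jaws are 100 mm long in y. The lip overhangs the jaw's upright gripping face by 5 mm; its underside is 12 mm, its top 16 mm above the seat.
- jaw_b_lip (a point): The same for the -x jaw (at rest 34 mm to -x of the seat's centre).
- jaw_a (a joint): How far (m) the jaw on the holder's +x side is pushed outward (+x): 0 at rest, at most 0.018. Spring: 3 N at rest plus 300 N/m.
- jaw_b (a joint): The same for the jaw on the -x side, pushed toward -x.
- plate: Loose reagent trough plate, about 0.15 kg: dark green flat skirt 84 (x) x 128 (y) x 6 mm with a light green trough, white inside, 40 (x) x 104 (y) mm, z = 6 to 48 mm, with flat upright outer walls, to be gripped from above across the 40 mm. Origin: centre of the underside, z up. Starts flat on the bench. In the holder its x axis lies along the holder's x axis, either way round.
- tipbox: Bystander: red and white pipette tip box, 85 x 120 x 70 mm, origin under its centre.
- beaker: Bystander: red plastic beaker, 76 mm across, 95 mm high, origin under its centre.
- timer: Bystander: yellow bench timer, 75 x 60 x 18 mm, origin under its centre.

How it is judged (in metres and radians):
On the way:
1. the bar is lifted clear out of its brackets (distance between bar and rack above 0.17 m), for 0.2 s.
At the end, for the whole second after the job is handed in: Every bottle upright (0.08 rad) on the tray floor; plate flat (0.04 rad) on the seat under both lips, within 5 mm of the middle between the jaws, 12 mm along them, 0.06 rad in yaw; bar fully down in both brackets (z within 4 mm, 12 mm lengthwise, 8 mm across); all at rest (x of bottle1 in the frame of tray between -0.085 and 0.085 m and y of bottle1 in the frame of tray between -0.075 and 0.075 m and z of bottle1 in the frame of tray between 0.001 and 0.008 m and angle between each of bottle1, bottle2, bottle3, bottle4's own z axis and vertical below 0.08 rad and linear speed of each of bottle1, bottle2, bottle3, bottle4, plate, bar below 0.02 m/s and x of bottle2 in the frame of tray between -0.085 and 0.085 m and y of bottle2 in the frame of tray between -0.075 and 0.075 m and z of bottle2 in the frame of tray between 0.001 and 0.008 m and x of bottle3 in the frame of tray between -0.085 and 0.085 m and y of bottle3 in the frame of tray between -0.075 and 0.075 m and z of bottle3 in the frame of tray between 0.001 and 0.008 m and x of bottle4 in the frame of tray between -0.085 and 0.085 m and y of bottle4 in the frame of tray between -0.075 and 0.075 m and z of bottle4 in the frame of tray between 0.001 and 0.008 m and x of plate in the frame of nest between -0.005 and 0.005 m and y of plate in the frame of nest between -0.012 and 0.012 m and z of plate in the frame of nest between 0.009 and 0.0155 m and angle between plate's own z axis and vertical below 0.04 rad and angle between the x axis of plate and the x axis of nest, either way round below 0.06 rad and x of bar in the frame of rack between -0.012 and 0.012 m and y of bar in the frame of rack between -0.008 and 0.008 m and z of bar in the frame of rack between 0.108 and 0.1155 m and angle between bar's own z axis and vertical below 0.05 rad and angle between the x axis of bar and the x axis of rack, either way round below 0.08 rad); the robot touches nothing.
It fails at once if the tip box is moved more than 3 cm or tipped (distance of tipbox from where it was at the start of the episode above 0.03 m or angle between tipbox's own z axis and vertical above 0.3 rad).
It fails at once if the red beaker is moved more than 3 cm or tipped (distance of beaker from where it was at the start of the episode above 0.03 m or angle between beaker's own z axis and vertical above 0.3 rad).
It fails at once if the yellow timer is moved more than 3 cm or tipped (distance of timer from where it was at the start of the episode above 0.03 m or angle between timer's own z axis and vertical above 0.3 rad).
It fails at once if a bottle is knocked over (leans more than 50 degrees) (angle between any of bottle1, bottle2, bottle3, bottle4's own z axis and vertical above 0.87 rad).
Of bottle1, bottle2, bottle3, bottle4 only 2 to 4 are there at a start; the rules pass over those that are not, and their reading is None.
At some moment in a run one of plate, bar may be knocked a few centimetres aside while the robot is not near it.
It also fails if it takes over 210 s, if anything falls off the work surface, if the arm or the gripper's body presses on something with over 40 N, if the wrist force passes 120 N, or if a joint passes its speed limit or range.

ROBOT

A 6-joint arm with a two-finger parallel gripper is mounted at the origin on the work surface. World frame = base frame: x ahead of the robot, y to its left, z up, the work surface at z = 0. Lengths are in mm, angles in rad, forces in N, time in s.
With the tool pointing down it reaches from about 250 to 800 mm from the base axis. Payload 8.5 kg.
Tool frame: the origin (TCP) lies between the finger pads; the fingertips stand env.nose_length ahead of it and the grasp point (between the pads) lies 5 mm behind it (env.nose_length is the distance from the TCP to the fingertips, in mm); z points along the fingers, y is the line along which they close (so a half turn about z gives the same grasp; the last joint's range is limited). The gripper opens to 85 mm and grips with 20 to 120 N. Pads are 22 mm wide; open, the fingers measure 114 mm over their backs; the gripper's body (76 mm by 85 mm) begins 54 mm behind the grasp point. The pads swing forward as they close: fully open they stand 13 mm farther back than shut.
Start: joints at [1.19, 0.238, -0.013, 1.319, 0, 1.571], TCP at [195.106, 487.354, 245.276] pointing down, gripper open.
Joint ranges: [-2.66, 2.66], [-1.03, 1.9], [-1.14, 1.46], [-1.82, 2.27], [-1.45, 1.34], [-3.14, 3.14]. Speed limits (rad/s): [2.22, 2.22, 2.79, 3.14, 3.14, 3.14].

INTERFACE

Orientations are given as a unit quaternion [w, x, y, z].
In Python, from plant import env gives the robot as it stands. The module is installed in compiled form; this text tells all that it offers.
- The arm moves only by the tool arm_command, never from a script. Its argument "targets" is a list of rows, each a list of 7 numbers: the closure, from 0 (fully open) to 1 (shut), then the shift along the tool's x, y, z in m, then the turn, a rotation vector about the tool's x, y, z in rad. A call has 1 to 10 rows; each row shifts and turns the commanded pose from where the row before left it, along the tool's axes as they then stand; what a row does not reach is not made up. A row lasts 1/8 s, in which the tool goes at most 62.5 mm and 10.7 degrees, less where a joint would pass 70% of its speed; a pose out of reach is approached as far as the arm can. A call is refused whole if a number of a shift passes 0.0625 or a number of a turn 0.188, either way. A call with a gripper value outside its range is refused whole. The fingers move at their own pace and stop on an object; "grip_force" is the grip in N (left out, the last holds). Time passes only in rows, so rows that do not move let the fingers close. It gives the time, the measured TCP pose, the force, the opening and the grip force at its end, in the units of the state.
- env.read_state(): the state, without advancing time (a new reading comes with each control period).
- env.grab_frame(name): name is "side" or "top" or "wrist"; returns a dict with "image" (384x512x3 uint8, blue, green, red), "fx", "fy", "cx", "cy" (pixels), "dist_coeffs" ([k1, k2, p1, p2, k3] as OpenCV has them; the pictures are not rectified), "rvec" (rotation vector, rad) and "tvec" (3), from world to camera coordinates, as OpenCV has them. Camera axes: x right, y down, z forward; pixel columns grow to the right and rows downward; lengths in mm; the calibration is good to about 2 mm. A picture is of the moment at which its call begins. There is no depth.
- env.hand_in(): hands the job in; it is judged then, once.
The state is a dict: "time_s": time; "joints": joint angles; "joint_velocities": joint speeds; "tau": joint torques, N m; "tool_pos": TCP position; "orientation": TCP orientation; "contact_force": force on the tool from outside, world axes, zero at the start; "ft_torque": the same for the moment, N m; "opening": opening from 0.0 (shut) to 1.0 (fully open); "finger_force": force on a finger pad.
Only numpy, scipy, OpenCV 4.12 (cv2) and the standard library are available. Lean on these libraries where they do the work, as an engineer would, in place of code of your own. Each camera call takes 0.05 s, during which the arm holds its last target. There are 200 camera calls.

## Working session

There is one attempt and no reset: what is moved stays moved. The work goes in short steps, Python scripts to look and compute and a tool call to move; the robot and the scene stay as the last step left them, time stands still between calls to the robot, and variables do not carry over. Pictures are saved under pics/ and viewed, at most 14 in all, crops included, and the job is handed in when it is done.

Besides the shell and the picture viewer there is one more tool, called after "Call:" as name(argument=value, ...) on one line, values as JSON. arm_command: Moves the arm, as the interface text tells. Its arguments: {"type":"object","properties":{"targets":{"type":"array"},"grip_force":{"type":"number"}},"required":["targets"]}

```bash
mkdir -p pics
cat > h.py <<'E'
import numpy as np, cv2
from scipy.spatial.transform import Rotation as R
from plant import env
def grab(name, save=None):
    f=env.grab_frame(name)
    f['image']=np.array(f['image'])
    f['K']=np.array([[f['fx'],0,f['cx']],[0,f['fy'],f['cy']],[0,0,1.]])
    f['d']=np.array(f['dist_coeffs'],float); f['rv']=np.array(f['rvec'],float); f['tv']=np.array(f['tvec'],float).ravel()
    if save: cv2.imwrite('pics/'+save,f['image'])
    return f
def ray(f,uv):
    n=cv2.undistortPoints(np.array(uv,float).reshape(-1,1,2),f['K'],f['d']).reshape(-1,2)
    Rm=cv2.Rodrigues(f['rv'])[0]
    d=np.c_[n,np.ones(len(n))]@Rm
    return -Rm.T@f['tv'], d
def onz(f,uv,z):
    c,d=ray(f,uv)
    return c+d*((z-c[2])/d[:,2])[:,None]
def proj(f,P):
    return cv2.projectPoints(np.array(P,float).reshape(-1,1,3),f['rv'],f['tv'],f['K'],f['d'])[0].reshape(-1,2)
E
python3 - <<'E'
from h import *
for n in ['top','side']:
    f=grab(n,n+'0.png'); print(n,ray(f,[[256,192]]))
print(env.read_state(), env.nose_length)
E
```

```text
top (array([406.83972676,  -3.25342071, 950.86812826]), array([[ 0.1478314 , -0.01728647, -0.98886836]]))
side (array([ 181.45408045, -750.58596335,  847.96059509]), array([[ 0.31759761,  0.65771486, -0.68321465]]))
{'time_s': 0.1, 'joints': array([ 1.19000515e+00,  2.38705798e-01, -1.41418476e-02,  1.31919970e+00,
        4.59541546e-05,  1.57078908e+00]), 'joint_velocities': array([ 7.64010650e-06, -1.97799372e-04,  1.11386235e-03, -1.16590645e-03,
       -8.18991670e-04, -4.82770202e-04]), 'tau': array([-9.19190934e-04, -5.39724576e+01,  3.46997380e+01,  1.34676936e-02,
       -1.03898894e-04,  7.09663539e-06]), 'tool_pos': array([194.97916843, 487.08181797, 244.76070624]), 'orientation': array([-1.40940323e-04,  1.89243770e-01,  9.81929938e-01, -6.09858551e-04]), 'contact_force': array([ 0.46209205, -0.22439391,  0.45578749]), 'ft_torque': array([-0.02442688,  0.00153868, -0.00584607]), 'finger_force': 0.0, 'opening': 1.002685670927541} 14.0
```

View pics/top0.png

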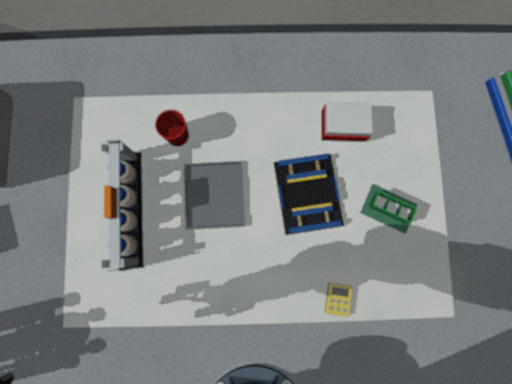

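View pics/side0.png

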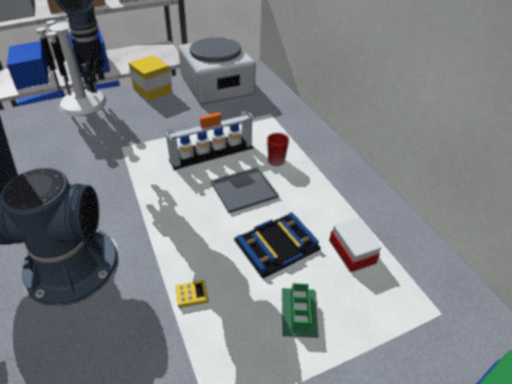

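The top view shows all four bottles in the rack (rack around (125,205), orange grip at (110,202)), the tray at (215,195), the nest at (308,195) and the plate at (390,207). The beaker is at (172,128), the tip box at (347,122) and the timer at (339,300). Next come rough positions by colour.

```bash
cat >> h.py <<'E'
def mask(img,lo,hi,roi=None):
    m=cv2.inRange(cv2.cvtColor(img,cv2.COLOR_BGR2HSV),np.array(lo),np.array(hi))
    if roi:
        z=np.zeros_like(m); x0,y0,x1,y1=roi; z[y0:y1,x0:x1]=m[y0:y1,x0:x1]; m=z
    return m
def big(m,n=1):
    c=sorted(cv2.findContours(m,cv2.RETR_EXTERNAL,cv2.CHAIN_APPROX_NONE)[0],key=cv2.contourArea)[::-1][:n]
    return [x.reshape(-1,2).astype(float) for x in c]
def rect(P):  # P Nx3 world -> centre, size, yaw of long side
    (c,s,a)=cv2.minAreaRect(P[:,:2].astype(np.float32)); a=np.deg2rad(a)
    if s[0]<s[1]: s=s[::-1]; a+=np.pi/2
    a=(a+np.pi/2)%np.pi-np.pi/2
    return np.round(c,1),np.round(s,1),round(a,3)
E
python3 - <<'E'
from h import *
f=grab('top')
I=f['image']
print(f['fx'],f['dist_coeffs'])
def show(n,m,z):
    for c in big(m): print(n,c.mean(0).round(), rect(onz(f,c,z)))
show('grip',mask(I,[5,150,120],[18,255,255],(90,150,130,250)),160)
show('plate',mask(I,[50,80,30],[85,255,255],(340,150,440,260)),6)
show('timer',mask(I,[20,100,80],[35,255,255],(310,270,370,330)),18)
show('tray',mask(I,[0,0,40],[180,120,120],(178,155,250,235)),14)
m=mask(I,[100,100,30],[130,255,255],(265,140,355,245))|mask(I,[0,0,0],[180,255,60],(265,140,355,245))|mask(I,[20,100,80],[35,255,255],(265,140,355,245))
show('nest',cv2.morphologyEx(m,cv2.MORPH_CLOSE,np.ones((7,7))),16)
for c in big(mask(I,[20,100,80],[35,255,255],(265,140,355,245)),2): print('lip',rect(onz(f,c,28)))
show('beaker',mask(I,[0,150,50],[6,255,255],(140,90,200,160)),50)
show('tip',mask(I,[0,0,130],[180,60,255],(322,95,373,137)),70)
print('rack rough',onz(f,[[108,143],[118,270],[143,268],[110,269]],125).round())
print('bottles',onz(f,[[129,172],[129,196],[129,220],[129,244]],100).round())
E
```

```text
370.99712789523466 [-0.0462595  0.         0.         0.         0.       ]
grip [108. 202.] (array([510.6, 303.2]), array([65.8, 10.9]), np.float64(0.035))
plate [389. 208.] (array([ 497.2, -363.6]), array([128.6,  79.5]), np.float64(1.108))
timer [338. 300.] (array([ 274.3, -215.4]), array([69.9, 58.3]), np.float64(-0.183))
tray [213. 195.] (array([541.4,  89.2]), array([173.1, 154.2]), np.float64(0.016))
nest [308. 194.] (array([ 541.9, -153.7]), array([187.2, 148.8]), np.float64(0.129))
lip (array([ 506.2, -157.4]), array([104.6,   8.2]), np.float64(-1.453))
lip (array([ 576.2, -148.5]), array([101.2,   8. ]), np.float64(-1.449))
beaker [172. 129.] (array([713.2, 186. ]), array([93., 70.]), np.float64(0.765))
tip [348. 114.] (array([ 731.2, -250.6]), array([127.1, 107.8]), np.float64(1.493))
rack rough [[652. 321. 125.]
 [364. 289. 125.]
 [368. 234. 125.]
 [367. 307. 125.]]
bottles [[588. 278. 100.]
 [531. 277. 100.]
 [476. 275. 100.]
 [421. 274. 100.]]
```

```bash
cat >> h.py <<'E'
def pose():
    s=env.read_state(); q=np.array(s['orientation']); return np.array(s['tool_pos']),R.from_quat(q[[1,2,3,0]]),s
def yawdown(a,pitch=0):  # tool pointing down, tool y axis at world angle a
    y=np.array([np.cos(a),np.sin(a),0]); z=np.array([0,0,-1.]); x=np.cross(y,z)
    return R.from_matrix(np.c_[x,y,z])
def go(p,Rt):  # total turn first (in present tool axes), then shift in the new axes (m)
    p0,R0,s=pose(); w=(R0.inv()*Rt).as_rotvec(); d=Rt.inv().apply(np.array(p)-p0)/1000
    print('turn',w.round(4),'rows>=%d'%np.ceil(np.linalg.norm(w)/.18),'| shift',d.round(4),'rows>=%.1f'%(np.linalg.norm(d)/.062),'t',s['time_s'])
E
python3 -c "
from h import *
go([510,290,330],yawdown(np.pi/2+.027))"
```

```text
turn [-1.100e-03 -2.000e-04 -4.078e-01] rows>=3 | shift [-0.3096 -0.2055 -0.0852] rows>=6.1 t 0.15
```

Call:
arm_command(targets=[[0, 0, 0, 0, 0, 0, -0.136], [0, 0, 0, 0, 0, 0, -0.136], [0, 0, 0, 0, 0, 0, -0.136], [0, -0.0442, -0.0294, -0.0122, 0, 0, 0], [0, -0.0442, -0.0294, -0.0122, 0, 0, 0], [0, -0.0442, -0.0294, -0.0122, 0, 0, 0], [0, -0.0442, -0.0294, -0.0122, 0, 0, 0], [0, -0.0442, -0.0294, -0.0122, 0, 0, 0], [0, -0.0442, -0.0294, -0.0122, 0, 0, 0], [0, -0.0442, -0.0294, -0.0122, 0, 0, 0]])

```text
time_s: 1.4
tool_pos: [511.3, 288.8, 330.9]
orientation: [-0.0, -0.014, 1.0, -0.0]
contact_force: [0.7, 0.9, 0.6]
opening: 0.995
finger_force: 0.0
```

Run:
```python
from h import *
f=grab('wrist','w1.png'); print(ray(f,[[256,192]]),f['fx'],pose()[0])
```

```text
(array([441.41490623, 286.45620204, 458.65669474]), array([[ 0.28049171, -0.00439953, -0.95990742]])) 287.342054706821 [515.98631727 285.87602239 331.45503425]
```

View pics/w1.png

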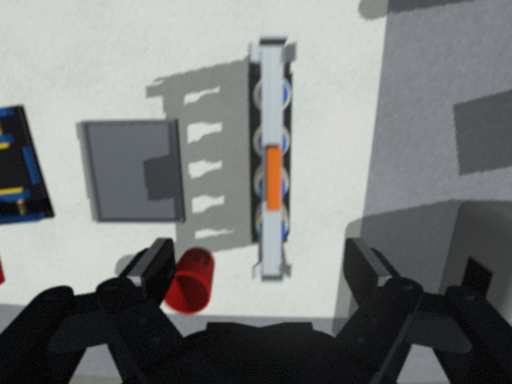

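Run:
```python
from h import *
f=grab('wrist'); I=f['image']; print(pose()[0])
for c in big(mask(I,[5,150,120],[18,255,255],(250,130,300,230))): print('grip',rect(onz(f,c,160)))
# bar edges at z=120: bright grey
m=mask(I,[85,5,110],[130,90,255],(240,30,305,290)); cv2.imwrite('pics/m.png',m)
for c in big(m,3): print(cv2.contourArea(c.astype(np.float32)),c.min(0),c.max(0),rect(onz(f,c,120)))
print(I[100,245:300:3].tolist())
print(I[255,245:300:3].tolist())
cv2.imwrite('pics/w1c.png',cv2.resize(I[25:290,225:315],None,fx=2.2,fy=2.2,interpolation=cv2.INTER_NEAREST))
```

```text
[513.82467971 287.44702794 330.70050649]
grip (array([511.3, 304.7]), array([67.5, 14.7]), np.float64(0.035))
4108.5 [253.  35.] [296. 272.] (array([512.7, 303.8]), array([288.7,  52.4]), np.float64(0.054))
133.5 [292.  35.] [302.  53.] (array([377.5, 322.5]), array([18.2, 10.9]), np.float64(0.056))
61.0 [265. 274.] [287. 277.] (array([663. , 311.1]), array([29.8,  4.7]), np.float64(-1.548))
[[134, 140, 136], [134, 140, 134], [104, 107, 104], [43, 42, 41], [40, 41, 41], [69, 71, 67], [107, 117, 117], [170, 170, 163], [198, 194, 184], [193, 190, 180], [198, 195, 184], [200, 196, 186], [196, 193, 185], [198, 196, 186], [178, 180, 168], [119, 118, 105], [55, 55, 55], [183, 188, 183], [211, 217, 212]]
[[208, 216, 209], [210, 215, 211], [210, 216, 211], [209, 218, 209], [208, 217, 209], [207, 211, 207], [97, 98, 92], [150, 147, 138], [195, 192, 181], [197, 193, 182], [197, 194, 184], [196, 194, 183], [195, 191, 181], [177, 175, 165], [105, 105, 99], [164, 168, 162], [207, 215, 207], [205, 212, 207], [206, 213, 207]]
```

View pics/w1c.png

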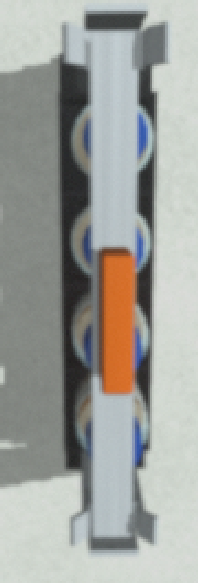

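Run:
```python
from h import *
f=grab('wrist')
P=onz(f,[[265.9,43],[286.8,43],[267.7,272.7],[286.4,272.7]],120);print(P.round(1)); a=(P[0]+P[1])/2;b=(P[2]+P[3])/2
print(a,b,(a+b)/2,np.arctan2(*(b-a)[1::-1]))
print('stops',onz(f,[[278,31],[276,275]],126).round(1))
```

```text
[[375.  290.7 120. ]
 [374.4 313.3 120. ]
 [655.8 301.2 120. ]
 [655.3 326.3 120. ]]
[374.67372906 301.97926151 120.        ] [655.57279263 313.74901193 120.        ] [515.12326084 307.86413672 120.        ] 0.0418757888710181
stops [[364.  303.  126. ]
 [655.3 312.  126. ]]
```

```bash
python3 -c "
from h import *
go([512.5,305.8,146],yawdown(np.pi/2+.04)); print(pose()[0])"
```

```text
turn [-0.0003 -0.0002 -0.0164] rows>=1 | shift [-0.0013  0.0172  0.1842] rows>=3.0 t 1.55
[511.93809508 288.56612064 330.24725982]
```

Call:
arm_command(targets=[[0, 0, 0.0172, 0.04, 0, 0, -0.016], [0, 0, 0, 0.048, 0, 0, 0], [0, 0, 0, 0.048, 0, 0, 0], [0, 0, 0, 0.048, 0, 0, 0], [0, 0, 0, 0, 0, 0, 0], [1, 0, 0, 0, 0, 0, 0], [1, 0, 0, 0, 0, 0, 0], [1, 0, 0, 0, 0, 0, 0], [1, 0, 0, 0, 0, 0, 0], [1, 0, 0, 0, 0, 0, 0]], grip_force=50)

```text
time_s: 2.8
tool_pos: [509.8, 307.3, 147.4]
orientation: [0.0, -0.022, 1.0, 0.0]
contact_force: [-1.5, -1.3, 5.9]
opening: 0.172
finger_force: 52.8
```

```bash
python3 -c "
from h import *
print(pose())"
```

```text
(array([509.84821827, 307.31089698, 147.43103782]), Rotation.from_matrix(array([[-9.99074395e-01, -4.30045157e-02,  9.82399345e-04],
                            [-4.30040905e-02,  9.99074795e-01,  4.49953254e-04],
                            [-1.00084045e-03,  4.07289584e-04, -9.99999416e-01]])), {'time_s': 2.8, 'joints': array([ 5.42498866e-01,  4.02784651e-01, -2.78137314e-02,  1.13912430e+00,
       -1.21841331e-04,  4.99481219e-01]), 'joint_velocities': array([-0.00050543,  0.00076687, -0.00054814,  0.0003789 ,  0.0021151 ,
       -0.00138696]), 'tau': array([ 1.81780583e-01, -6.13922954e+01,  3.13708091e+01, -4.24142433e-01,
        6.63040392e-02, -8.58791289e-03]), 'tool_pos': array([509.84821827, 307.31089698, 147.43103782]), 'orientation': array([ 4.95924730e-04, -2.15071294e-02,  9.99768549e-01,  2.14360323e-04]), 'contact_force': array([-1.54963833, -1.29586257,  5.89263397]), 'ft_torque': array([-0.12383895,  0.08611998,  0.01385801]), 'finger_force': 52.847591042518616, 'opening': 0.17205214052927834})
```

Call:
arm_command(targets=[[1, 0, 0, -0.03, 0, 0, 0], [1, 0, 0, -0.045, 0, 0, 0], [1, 0, 0, -0.045, 0, 0, 0], [1, 0, 0, -0.04, 0, 0, 0], [1, 0, 0, 0, 0, 0, 0.1793], [1, 0, 0, 0, 0, 0, 0.1793], [1, 0, 0, 0, 0, 0, 0.1793], [1, 0, 0, 0, 0, 0, 0.1793], [1, 0, 0, 0, 0, 0, 0.1793], [1, 0, 0, 0, 0, 0, 0.1793]])

```text
time_s: 4.05
tool_pos: [509.4, 307.1, 306.3]
orientation: [-0.0, 0.496, 0.868, -0.0]
contact_force: [1.1, 0.1, -2.1]
opening: 0.18
finger_force: 51.8
```

Call:
arm_command(targets=[[1, 0, 0, 0, 0, 0, 0.1793], [1, 0, 0, 0, 0, 0, 0.1793], [1, 0, 0, 0, 0, 0, 0.1793], [1, -0.0412, -0.0283, 0.015, 0, 0, 0], [1, -0.0412, -0.0283, 0.015, 0, 0, 0], [1, -0.0412, -0.0283, 0.015, 0, 0, 0], [1, -0.0412, -0.0283, 0.015, 0, 0, 0], [1, -0.0412, -0.0283, 0.015, 0, 0, 0], [1, -0.0412, -0.0283, 0.015, 0, 0, 0], [1, 0, 0, 0, 0, 0, 0]])

```text
time_s: 5.3
tool_pos: [336.8, 58.0, 215.8]
orientation: [-0.001, 0.708, 0.706, -0.001]
contact_force: [-0.0, 0.8, -0.6]
opening: 0.178
finger_force: 51.8
```

```bash
python3 -c "
from h import *
go([340,60,37],yawdown(0)); print(pose()[0])"
```

```text
turn [-0.0026  0.0009 -0.0027] rows>=1 | shift [0.002  0.0032 0.1788] rows>=2.9 t 5.3
[336.80676923  57.9510021  215.79487095]
```

Lower, release and rise. Then move to a view over the rack, to find the bottles now that the bar is gone.

Call:
arm_command(targets=[[1, 0, 0, 0.05, 0, 0, 0], [1, 0, 0, 0.05, 0, 0, 0], [1, 0, 0, 0.045, 0, 0, 0], [1, 0, 0, 0.03, 0, 0, 0], [1, 0, 0, 0.004, 0, 0, 0], [1, 0, 0, 0, 0, 0, 0]])

```text
time_s: 6.05
tool_pos: [340.5, 60.3, 38.3]
orientation: [0.0, 0.707, 0.707, 0.0]
contact_force: [-0.5, -0.1, -1.2]
opening: 0.171
finger_force: 51.6
```

```bash
python3 -c "
from h import *
p,r,s=pose(); print(p, s['contact_force'],s['time_s'])"
```

```text
[340.47148285  60.26181564  38.28860023] [-0.46896844 -0.10094278 -1.16122205] 6.05
```

Call:
arm_command(targets=[[1, 0, 0, 0.0025, 0, 0, 0], [0.5, 0, 0, 0, 0, 0, 0], [0.5, 0, 0, 0, 0, 0, 0], [0.5, 0, 0, -0.05, 0, 0, 0], [0, 0, 0, -0.06, 0, 0, 0], [0, 0.025, 0.02, -0.055, 0, 0, 0], [0, 0.05, 0.035, 0, 0, 0, 0], [0, 0.05, 0.035, -0.01, 0, 0, 0], [0, 0.05, 0.035, -0.03, 0, 0, 0], [0, 0.05, 0.035, -0.05, 0, 0, 0]])

```text
time_s: 7.3
tool_pos: [489.7, 271.8, 276.6]
orientation: [-0.0, 0.707, 0.707, -0.001]
contact_force: [1.3, 0.0, -0.5]
opening: 0.998
finger_force: 0.0
```

Call:
arm_command(targets=[[0, 0, 0.01, -0.01, 0, 0, -0.179], [0, 0, 0, 0, 0, 0, -0.179], [0, 0, 0, 0, 0, 0, -0.179], [0, 0, 0, 0, 0, 0, -0.179], [0, 0, 0, 0, 0, 0, -0.179], [0, 0, 0, 0, 0, 0, -0.179], [0, 0, 0, 0, 0, 0, -0.179], [0, 0, 0, 0, 0, 0, -0.179], [0, 0, 0, 0, 0, 0, -0.179], [0, 0, 0, 0, 0, 0, 0]])

```text
time_s: 8.55
tool_pos: [499.2, 270.1, 286.6]
orientation: [0.0, -0.02, 1.0, -0.0]
contact_force: [0.3, 0.5, -0.7]
opening: 1.0
finger_force: 0.0
```

Run:
```python
from h import *
f=grab('wrist','w2.png'); I=f['image']; print(pose()[0],f['tv'])
H=cv2.cvtColor(I,cv2.COLOR_BGR2HSV)
m=mask(I,[100,110,60],[130,255,255],(200,0,350,300))
for c in big(m,4):
    P=onz(f,c,100); (x,y),r=cv2.minEnclosingCircle(c.astype(np.float32)); print(x,y,r,P.mean(0).round(1),rect(P))
```

```text
[499.22277412 270.08899264 286.54651482] [-249.400517   -537.23321403  276.2877097 ]
294.7127685546875 101.2872314453125 16.804195404052734 [420.5 303.6 100. ] (array([420.4, 303.9]), array([33.6, 32.5]), np.float64(-1.516))
292.4152526855469 157.3728790283203 16.95786476135254 [480.2 304.7 100. ] (array([480.4, 304.9]), array([36.8, 33.3]), np.float64(0.055))
290.5 207.0 16.919023513793945 [538.3 306.6 100. ] (array([538.1, 307.2]), array([39.4, 33.8]), np.float64(0.056))
289.26190185546875 252.7857208251953 16.639698028564453 [597.7 309.5 100. ] (array([597.4, 309.9]), array([44.7, 32.3]), np.float64(0.156))
```

View pics/w2.png

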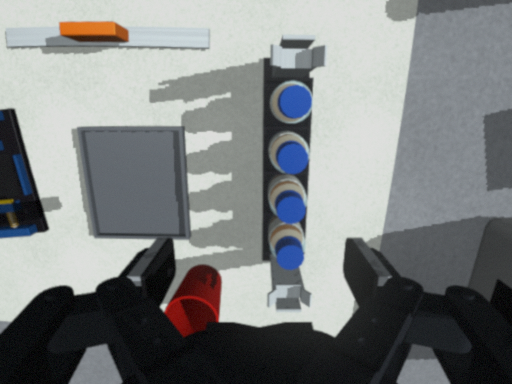

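Run:
```python
from h import *
f=grab('wrist'); I=f['image']
m=mask(I,[0,0,40],[180,120,135],(70,115,196,245)); m=cv2.morphologyEx(m,cv2.MORPH_OPEN,np.ones((5,5)))
for c in big(m): print('tray',c.min(0),c.max(0),rect(onz(f,c,14)))
print(onz(f,[[80,127],[185,127],[189,238],[96,238]],14).round(1))
go([601,310.5,190],yawdown(np.pi/2+.04))
```

```text
tray [ 77. 127.] [192. 244.] (array([547.8,  90.3]), array([177.5, 158.3]), np.float64(0.025))
[[460.7  16.8  14. ]
 [457.1 165.9  14. ]
 [623.5 166.2  14. ]
 [630.2  19.4  14. ]]
turn [-0.      0.     -0.0037] rows>=1 | shift [-0.1033  0.0363  0.0965] rows>=2.4 t 8.65
```

Call:
arm_command(targets=[[0.35, -0.035, 0.012, 0.03, 0, 0, 0], [0.35, -0.035, 0.012, 0.03, 0, 0, 0], [0.35, -0.0333, 0.0123, 0.0365, 0, 0, 0], [0.35, 0, 0, 0, 0, 0, 0], [0.35, 0, 0, 0, 0, 0, 0]], grip_force=50)

```text
time_s: 9.28
tool_pos: [600.7, 310.4, 190.2]
orientation: [-0.0, -0.019, 1.0, -0.0]
contact_force: [-0.9, 0.1, 1.1]
opening: 0.654
finger_force: 0.0
```

Run:
```python
from h import *
go([601,310.5,95],yawdown(np.pi/2+.04))
f=grab('wrist','w3.png'); I=f['image']
m=mask(I,[100,110,60],[130,255,255],(200,0,350,384))
for c in big(m,4):
    P=onz(f,c,106); print(c.mean(0),P.mean(0).round(1),rect(P))
```

```text
turn [-0.0003 -0.0005 -0.0014] rows>=1 | shift [-0.0003  0.      0.0952] rows>=1.5 t 9.275
[259.26451613  34.44516129] [482.2 305.2 106. ] (array([482.5, 305.1]), array([37.2, 32.3]), np.float64(0.055))
[260.30534351 197.40458015] [597.2 310.5 106. ] (array([597.1, 310.7]), array([38.9, 33.5]), np.float64(0.019))
[258.82677165 120.7480315 ] [539.5 307.1 106. ] (array([539.6, 307. ]), array([32.3, 31.8]), np.float64(-0.745))
```

Call:
arm_command(targets=[[0.35, 0.001, 0, 0.045, 0, 0, 0], [0.35, 0, 0, 0.04, 0, 0, 0], [0.35, 0, 0, 0.01, 0, 0, 0], [0.35, 0, 0, 0, 0, 0, 0], [1, 0, 0, 0, 0, 0, 0], [1, 0, 0, 0, 0, 0, 0], [1, 0, 0, 0, 0, 0, 0], [1, 0, 0, 0, 0, 0, 0], [1, 0, 0, -0.02, 0, 0, 0], [1, 0, 0, -0.05, 0, 0, 0]])

```text
time_s: 10.58
tool_pos: [598.9, 310.0, 164.3]
orientation: [-0.002, -0.02, 1.0, -0.001]
contact_force: [0.6, 0.2, -1.7]
opening: 0.379
finger_force: 50.2
```

Run:
```python
from h import *
go([583,53,94],yawdown(np.pi/2+.04)); print(pose()[0])
```

```text
turn [-0.0018 -0.0035  0.0004] rows>=1 | shift [ 0.0262 -0.2561  0.0703] rows>=4.3 t 10.575
[598.92587845 309.97550509 164.28630466]
```

Call:
arm_command(targets=[[1, 0.003, -0.03, 0, 0, 0, 0], [1, 0.005, -0.05, 0, 0, 0, 0], [1, 0.005, -0.05, 0, 0, 0, 0], [1, 0.005, -0.05, 0, 0, 0, 0], [1, 0.005, -0.046, 0, 0, 0, 0], [1, 0.003, -0.03, 0.01, 0, 0, 0], [1, 0, 0, 0.03, 0, 0, 0], [1, 0, 0, 0.024, 0, 0, 0], [1, 0, 0, 0.006, 0, 0, 0], [1, 0, 0, 0.001, 0, 0, 0]])

```text
time_s: 11.82
tool_pos: [585.1, 53.8, 95.4]
orientation: [0.001, -0.02, 1.0, -0.0]
contact_force: [-2.6, -0.4, 8.9]
opening: 0.377
finger_force: 51.5
```

Run:
```python
from h import *
p,r,s=pose(); print(p,s['contact_force'])
```

```text
[585.0594798   53.80416068  95.36925228] [-2.55825293 -0.43921788  8.9389173 ]
```

Call:
arm_command(targets=[[0.35, 0, 0, 0, 0, 0, 0], [0.35, 0, 0, 0, 0, 0, 0], [0.35, 0, 0, -0.03, 0, 0, 0], [0.35, 0, 0, -0.055, 0, 0, 0], [0.35, 0.007, 0.051, 0, 0, 0, 0], [0.35, 0.007, 0.051, 0, 0, 0, 0], [0.35, 0.007, 0.051, 0, 0, 0, 0], [0.35, 0.007, 0.051, 0, 0, 0, 0], [0.35, 0.007, 0.051, 0, 0, 0, 0], [0.35, 0, 0, 0, 0, 0, 0]])

```text
time_s: 13.08
tool_pos: [538.3, 310.5, 178.9]
orientation: [0.0, -0.022, 1.0, 0.0]
contact_force: [-0.1, -0.6, 0.9]
opening: 0.65
finger_force: 0.0
```

Call:
arm_command(targets=[[0.35, 0, 0, 0, 0, 0, 0]])

```text
time_s: 13.2
tool_pos: [539.0, 307.1, 179.0]
orientation: [0.0, -0.021, 1.0, -0.0]
contact_force: [0.3, 0.3, 0.2]
opening: 0.653
finger_force: 0.0
```

Run:
```python
from h import *
go([540,307.5,95],yawdown(np.pi/2+.04)); print(pose()[0])
```

```text
turn [-0.0004  0.      0.0013] rows>=1 | shift [-0.001   0.0004  0.084 ] rows>=1.4 t 13.2
[538.99659226 307.07058273 178.95393642]
```

Call:
arm_command(targets=[[0.35, -0.001, 0, 0.04, 0, 0, 0], [0.35, 0, 0, 0.034, 0, 0, 0], [0.35, 0, 0, 0.01, 0, 0, 0], [0.35, 0, 0, 0, 0, 0, 0], [1, 0, 0, 0, 0, 0, 0], [1, 0, 0, 0, 0, 0, 0], [1, 0, 0, 0, 0, 0, 0], [1, 0, 0, 0, 0, 0, 0], [1, 0, 0, -0.02, 0, 0, 0], [1, 0, 0, -0.05, 0, 0, 0]])

```text
time_s: 14.45
tool_pos: [538.8, 306.5, 163.9]
orientation: [-0.002, -0.02, 1.0, -0.001]
contact_force: [0.3, 0.5, -1.6]
opening: 0.381
finger_force: 50.3
```

Call:
arm_command(targets=[[1, -0.006, -0.03, 0, 0, 0, 0], [1, -0.009, -0.045, 0, 0, 0, 0], [1, -0.009, -0.045, 0, 0, 0, 0], [1, -0.007, -0.038, 0, 0, 0, 0], [1, -0.005, -0.022, 0.01, 0, 0, 0], [1, 0, 0, 0.03, 0, 0, 0], [1, 0, 0, 0.024, 0, 0, 0], [1, 0, 0, 0.006, 0, 0, 0], [1, 0, 0, 0, 0, 0, 0], [1, 0, 0, 0, 0, 0, 0]])

```text
time_s: 15.7
tool_pos: [583.8, 129.0, 95.7]
orientation: [0.001, -0.02, 1.0, 0.0]
contact_force: [0.1, 0.8, -2.6]
opening: 0.381
finger_force: 50.4
```

Run:
```python
from h import *
p,r,s=pose(); print(p,s['contact_force'])
```

```text
[583.756426   128.95418194  95.67403206] [ 0.1171407   0.77115529 -2.60680174]
```

Call:
arm_command(targets=[[1, 0, 0, 0.002, 0, 0, 0], [0.35, 0, 0, 0, 0, 0, 0], [0.35, 0, 0, 0, 0, 0, 0], [0.35, 0, 0, -0.03, 0, 0, 0], [0.35, 0, 0, -0.055, 0, 0, 0], [0.35, 0.0311, 0.0361, 0, 0, 0, 0], [0.35, 0.0311, 0.0361, 0, 0, 0, 0], [0.35, 0.0311, 0.0361, 0, 0, 0, 0], [0.35, 0.0311, 0.0361, 0, 0, 0, 0], [0.35, 0.0311, 0.0361, 0, 0, 0, 0]])

```text
time_s: 16.95
tool_pos: [419.6, 303.8, 178.0]
orientation: [0.0, -0.02, 1.0, 0.0]
contact_force: [0.2, 0.4, 0.1]
opening: 0.651
finger_force: 0.0
```

Call:
arm_command(targets=[[0.35, 0, 0, 0, 0, 0, 0], [0.35, 0, 0, 0, 0, 0, 0]])

```text
time_s: 17.2
tool_pos: [420.8, 302.8, 178.0]
orientation: [0.0, -0.021, 1.0, -0.0]
contact_force: [0.5, -0.4, -0.0]
opening: 0.65
finger_force: 0.0
```

Run:
```python
from h import *
go([420.5,303.2,95],yawdown(np.pi/2+.04)); print(pose()[0])
```

```text
turn [-0.0002  0.0003  0.0013] rows>=1 | shift [0.0003 0.0004 0.083 ] rows>=1.3 t 17.2
[420.82876117 302.8133754  177.95960869]
```

Call:
arm_command(targets=[[0.35, 0, 0, 0.04, 0, 0, 0], [0.35, 0, 0, 0.033, 0, 0, 0], [0.35, 0, 0, 0.01, 0, 0, 0], [0.35, 0, 0, 0, 0, 0, 0], [1, 0, 0, 0, 0, 0, 0], [1, 0, 0, 0, 0, 0, 0], [1, 0, 0, 0, 0, 0, 0], [1, 0, 0, 0, 0, 0, 0], [1, 0, 0, -0.02, 0, 0, 0], [1, 0, 0, -0.05, 0, 0, 0]])

```text
time_s: 18.45
tool_pos: [419.4, 301.9, 164.2]
orientation: [-0.002, -0.02, 1.0, -0.001]
contact_force: [1.1, 0.4, -1.6]
opening: 0.383
finger_force: 50.2
```

Call:
arm_command(targets=[[1, -0.009, -0.032, 0, 0, 0, 0], [1, -0.013, -0.047, 0, 0, 0, 0], [1, -0.014, -0.047, 0, 0, 0, 0], [1, -0.013, -0.047, 0, 0, 0, 0], [1, -0.013, -0.047, 0, 0, 0, 0], [1, -0.01, -0.033, 0.01, 0, 0, 0], [1, 0, 0, 0.03, 0, 0, 0], [1, 0, 0, 0.024, 0, 0, 0], [1, 0, 0, 0.006, 0, 0, 0], [1, 0, 0, 0, 0, 0, 0]])

```text
time_s: 19.7
tool_pos: [503.1, 53.1, 95.5]
orientation: [0.0, -0.02, 1.0, -0.0]
contact_force: [0.6, -0.0, -2.2]
opening: 0.38
finger_force: 50.4
```

Run:
```python
from h import *
p,r,s=pose(); print(p,s['contact_force'])
```

```text
[503.07235332  53.06191588  95.45320021] [ 0.62616402 -0.02042892 -2.16343505]
```

Call:
arm_command(targets=[[1, 0, 0, 0.002, 0, 0, 0], [0.35, 0, 0, 0, 0, 0, 0], [0.35, 0, 0, 0, 0, 0, 0], [0.35, 0, 0, -0.03, 0, 0, 0], [0.35, 0, 0, -0.055, 0, 0, 0], [0.35, 0.0025, 0.0507, 0, 0, 0, 0], [0.35, 0.0025, 0.0507, 0, 0, 0, 0], [0.35, 0.0025, 0.0507, 0, 0, 0, 0], [0.35, 0.0025, 0.0507, 0, 0, 0, 0], [0.35, 0.0025, 0.0507, 0, 0, 0, 0]])

```text
time_s: 20.95
tool_pos: [479.8, 307.4, 178.1]
orientation: [0.0, -0.02, 1.0, -0.0]
contact_force: [-0.1, -0.1, -0.6]
opening: 0.65
finger_force: 0.0
```

Call:
arm_command(targets=[[0.35, 0, 0, 0, 0, 0, 0], [0.35, 0, 0, 0, 0, 0, 0]])

```text
time_s: 21.2
tool_pos: [479.8, 305.5, 177.7]
orientation: [-0.0, -0.021, 1.0, -0.0]
contact_force: [-0.6, -0.5, 0.6]
opening: 0.647
finger_force: 0.0
```

Run:
```python
from h import *
go([480.7,305.7,95],yawdown(np.pi/2+.04)); print(pose()[0])
```

```text
turn [-0.0007 -0.0004  0.0013] rows>=1 | shift [-0.0009  0.0001  0.0827] rows>=1.3 t 21.2
[479.82184495 305.54265194 177.73014065]
```

Call:
arm_command(targets=[[0.35, -0.001, 0, 0.04, 0, 0, 0], [0.35, 0, 0, 0.033, 0, 0, 0], [0.35, 0, 0, 0.01, 0, 0, 0], [0.35, 0, 0, 0, 0, 0, 0], [1, 0, 0, 0, 0, 0, 0], [1, 0, 0, 0, 0, 0, 0], [1, 0, 0, 0, 0, 0, 0], [1, 0, 0, 0, 0, 0, 0], [1, 0, 0, -0.02, 0, 0, 0], [1, 0, 0, -0.05, 0, 0, 0]])

```text
time_s: 22.45
tool_pos: [479.9, 305.1, 164.3]
orientation: [-0.002, -0.02, 1.0, -0.001]
contact_force: [0.8, -0.3, -0.6]
opening: 0.383
finger_force: 49.9
```

Call:
arm_command(targets=[[1, -0.003, -0.03, 0, 0, 0, 0], [1, -0.004, -0.045, 0, 0, 0, 0], [1, -0.004, -0.045, 0, 0, 0, 0], [1, -0.003, -0.038, 0, 0, 0, 0], [1, -0.001, -0.02, 0.01, 0, 0, 0], [1, 0, 0, 0.03, 0, 0, 0], [1, 0, 0, 0.024, 0, 0, 0], [1, 0, 0, 0.006, 0, 0, 0], [1, 0, 0, 0.002, 0, 0, 0], [1, 0, 0, 0, 0, 0, 0]])

```text
time_s: 23.7
tool_pos: [503.4, 128.4, 94.8]
orientation: [0.001, -0.02, 1.0, -0.0]
contact_force: [-4.5, -2.8, 9.1]
opening: 0.38
finger_force: 51.3
```

Run:
```python
from h import *
p,r,s=pose(); print(p,s['contact_force'])
go([410,60,230],yawdown(0))
```

```text
[503.44945028 128.41331352  94.79526505] [-4.46616745 -2.75802685  9.10982832]
turn [6.0000e-04 1.3000e-03 1.6115e+00] rows>=9 | shift [-0.0684 -0.0934 -0.1352] rows>=2.9 t 23.7
```

Call:
arm_command(targets=[[0.35, 0, 0, 0, 0, 0, 0], [0.35, 0, 0, 0, 0, 0, 0], [0.35, 0, 0, -0.03, 0, 0, 0], [0.35, 0, 0, -0.055, 0, 0, 0], [0.3, 0, 0, -0.05, 0, 0, 0.16], [0, 0, 0, 0, 0, 0, 0.182], [0, 0, 0, 0, 0, 0, 0.182], [0, 0, 0, 0, 0, 0, 0.182], [0, 0, 0, 0, 0, 0, 0.182], [0, 0, 0, 0, 0, 0, 0.182]])

```text
time_s: 24.95
tool_pos: [503.4, 128.6, 228.1]
orientation: [0.0, 0.495, 0.869, 0.0]
contact_force: [-0.2, 0.0, 0.3]
opening: 1.003
finger_force: 0.0
```

Call:
arm_command(targets=[[0, 0, 0, 0, 0, 0, 0.182], [0, 0, 0, 0, 0, 0, 0.182], [0, 0, 0, 0, 0, 0, 0.177], [0, -0.017, -0.041, 0, 0, 0, 0], [0, -0.017, -0.041, 0, 0, 0, 0], [0, -0.017, -0.041, 0, 0, 0, 0], [0, -0.017, -0.041, 0, 0, 0, 0], [0, 0, 0, 0, 0, 0, 0], [0, 0, 0, 0, 0, 0, 0]])

```text
time_s: 26.08
tool_pos: [340.2, 60.6, 228.5]
orientation: [0.001, 0.707, 0.707, 0.001]
contact_force: [0.3, 0.2, 0.4]
opening: 0.998
finger_force: 0.0
```

Run:
```python
from h import *
f=grab('wrist','w4.png'); I=f['image']; print(pose()[0])
for c in big(mask(I,[5,150,120],[18,255,255]),2): print('grip',c.mean(0),c.min(0),c.max(0),rect(onz(f,c,48)))
```

```text
[340.3542399   60.73921549 228.25282598]
grip [259.46153846 174.72727273] [254. 143.] [265. 206.] (array([341.7,  59.2]), array([71. , 12.5]), np.float64(1.57))
```

View pics/w4.png

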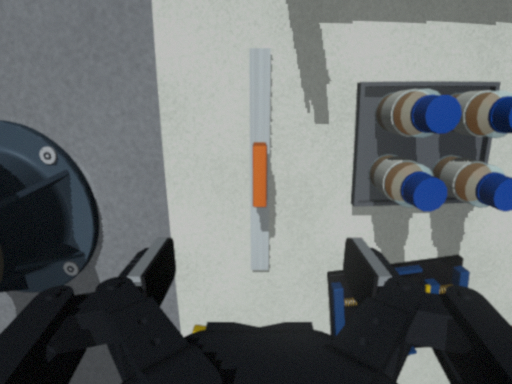

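The bar stands where I left it (grip at (259,175), about (341,60) mm), and all four bottles are upright in the tray. Next I grasp the bar.

Call:
arm_command(targets=[[0, 0, 0, 0.05, 0, 0, 0], [0.3, 0, 0, 0.05, 0, 0, 0], [0.3, 0, 0, 0.05, 0, 0, 0], [0.3, 0, 0, 0.035, 0, 0, 0], [0.3, 0, 0, 0.007, 0, 0, 0], [1, 0, 0, 0, 0, 0, 0], [1, 0, 0, 0, 0, 0, 0], [1, 0, 0, 0, 0, 0, 0], [1, 0, 0, 0, 0, 0, 0]], grip_force=60)

```text
time_s: 27.25
tool_pos: [340.5, 60.7, 37.1]
orientation: [0.001, 0.707, 0.707, 0.001]
contact_force: [0.5, 0.6, 5.4]
opening: 0.176
finger_force: 58.6
```

Run:
```python
from h import *
print(pose()[0],pose()[1].as_matrix()[:,1]); go([509.8,307.3,300],yawdown(0))
```

```text
[340.52156802  60.67507366  37.10417377] [9.99995991e-01 2.13534595e-04 2.82342118e-03]
turn [ 0.0028 -0.0005  0.0002] rows>=1 | shift [ 0.2466  0.1693 -0.2629] rows>=6.4 t 27.25
```

Call:
arm_command(targets=[[1, 0, 0, -0.04, 0, 0, 0], [1, 0, 0, -0.055, 0, 0, 0], [1, 0, 0, -0.055, 0, 0, 0], [1, 0, 0, -0.055, 0, 0, 0], [1, 0.0411, 0.0282, -0.02, 0, 0, 0], [1, 0.0411, 0.0282, -0.02, 0, 0, 0], [1, 0.0411, 0.0282, -0.018, 0, 0, 0], [1, 0.0411, 0.0282, 0, 0, 0, 0], [1, 0.0411, 0.0282, 0, 0, 0, 0], [1, 0.0411, 0.0282, 0, 0, 0, 0]])

```text
time_s: 28.5
tool_pos: [509.1, 308.5, 299.8]
orientation: [0.0, 0.707, 0.707, 0.001]
contact_force: [1.0, 0.1, -0.7]
opening: 0.174
finger_force: 59.6
```

Call:
arm_command(targets=[[1, 0, 0, 0, 0, 0, -0.1793], [1, 0, 0, 0, 0, 0, -0.1793], [1, 0, 0, 0, 0, 0, -0.1793], [1, 0, 0, 0, 0, 0, -0.1793], [1, 0, 0, 0, 0, 0, -0.1793], [1, 0, 0, 0, 0, 0, -0.1793], [1, 0, 0, 0, 0, 0, -0.1793], [1, 0, 0, 0, 0, 0, -0.1793], [1, 0, 0, 0, 0, 0, -0.1793], [1, 0, 0, 0, 0, 0, 0]])

```text
time_s: 29.75
tool_pos: [508.3, 307.0, 299.6]
orientation: [0.0, -0.021, 1.0, 0.0]
contact_force: [1.2, -0.3, -1.2]
opening: 0.17
finger_force: 59.6
```

Call:
arm_command(targets=[[1, 0, 0, 0.05, 0, 0, 0], [1, 0, 0, 0.05, 0, 0, 0], [1, 0, 0, 0.02, 0, 0, 0], [1, 0, 0, 0, 0, 0, 0], [1, 0, 0, 0, 0, 0, 0]])

```text
time_s: 30.38
tool_pos: [509.0, 307.4, 180.3]
orientation: [0.001, -0.021, 1.0, 0.0]
contact_force: [0.1, 1.0, -2.0]
opening: 0.175
finger_force: 59.5
```

Run:
```python
from h import *
print(pose()[0]); go([509.8,307.3,148],yawdown(np.pi/2+.043))
```

```text
[509.02366279 307.41444714 180.26974168]
turn [ 0.0008  0.0015 -0.0017] rows>=1 | shift [-0.0008 -0.0001  0.0323] rows>=0.5 t 30.375
```

Call:
arm_command(targets=[[1, -0.0008, 0, 0.012, 0, 0, 0], [1, 0, 0, 0.01, 0, 0, 0], [1, 0, 0, 0.008, 0, 0, 0], [1, 0, 0, 0.002, 0, 0, 0], [1, 0, 0, 0, 0, 0, 0]])

```text
time_s: 31.0
tool_pos: [509.1, 307.3, 148.9]
orientation: [0.001, -0.022, 1.0, 0.001]
contact_force: [-6.1, -2.8, 19.2]
opening: 0.175
finger_force: 62.8
```

Run:
```python
from h import *
p,r,s=pose(); print(p,s['contact_force'],s['ft_torque'])
```

```text
[509.08105637 307.28655425 148.94136128] [-6.06914248 -2.75863351 19.2427616 ] [-0.51416258  1.4519465  -0.05426526]
```

Call:
arm_command(targets=[[0.5, 0, 0, 0, 0, 0, 0], [0.4, 0, 0, 0, 0, 0, 0], [0.3, 0, 0, -0.03, 0, 0, 0], [0, 0, 0, -0.05, 0, 0, 0], [0, 0, 0, -0.05, 0, 0, 0], [0, 0, 0, -0.05, 0, 0, 0], [0, 0, 0, 0, 0, 0, 0], [0, 0, 0, 0, 0, 0, 0]])

```text
time_s: 32.0
tool_pos: [509.3, 307.1, 326.1]
orientation: [-0.0, -0.022, 1.0, -0.0]
contact_force: [-0.7, 0.4, -0.3]
opening: 1.0
finger_force: 0.0
```

Run:
```python
from h import *
f=grab('wrist'); I=f['image']; print(pose()[0])
for c in big(mask(I,[5,150,120],[18,255,255],(200,80,320,260))): print('grip',rect(onz(f,c,160)))
g=grab('side')
a=cv2.resize(I[25:300,205:325],None,fx=2,fy=2); b=cv2.resize(g['image'][90:190,140:280],None,fx=4,fy=4)
h=max(a.shape[0],b.shape[0]); pad=lambda x:np.vstack([x,np.zeros((h-x.shape[0],x.shape[1],3),np.uint8)])
cv2.imwrite('pics/chk.png',np.hstack([pad(a),pad(b)][:2]))
```

```text
[508.98517741 306.97422995 325.44767874]
grip (array([511.3, 306.6]), array([68.2, 13.4]), np.float64(0.037))
```

View pics/chk.png

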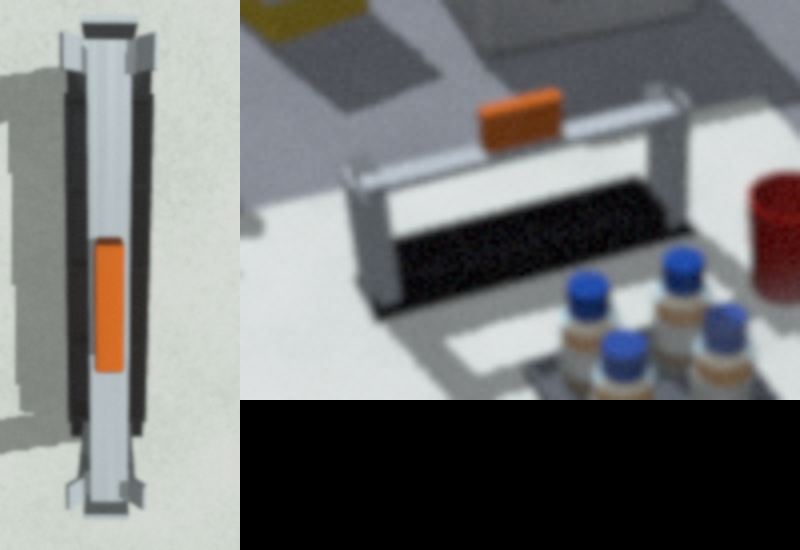

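Call:
arm_command(targets=[[0, 0, 0, 0, 0, 0, 0.166], [0, 0, 0, 0, 0, 0, 0.166], [0, 0, 0, 0, 0, 0, 0.166], [0, 0, 0, 0, 0, 0, 0.166], [0, 0, 0, 0, 0, 0, 0.166], [0, 0, 0, 0, 0, 0, 0.166], [0, 0, 0, 0, 0, 0, 0.166], [0, 0, 0, 0, 0, 0, 0.166], [0, 0, 0, 0, 0, 0, 0.166]])

```text
time_s: 33.22
tool_pos: [508.9, 306.9, 325.4]
orientation: [-0.0, 0.665, 0.746, -0.001]
contact_force: [-0.6, 0.7, -0.9]
opening: 0.999
finger_force: 0.0
```

Call:
arm_command(targets=[[0, -0.055, 0.01, 0, 0, 0, 0], [0, -0.055, 0.01, 0, 0, 0, 0], [0, -0.055, 0.01, 0, 0, 0, 0], [0, -0.055, 0.01, 0, 0, 0, 0], [0, -0.055, 0.01, 0, 0, 0, 0], [0, -0.055, 0.01, 0, 0, 0, 0], [0, -0.055, 0.01, 0, 0, 0, 0], [0, -0.055, 0.01, 0, 0, 0, 0], [0, 0, 0, 0, 0, 0, 0], [0, 0, 0, 0, 0, 0, 0]])

```text
time_s: 34.48
tool_pos: [641.0, -120.2, 325.6]
orientation: [-0.001, 0.664, 0.748, -0.001]
contact_force: [0.2, -0.1, -0.2]
opening: 1.002
finger_force: 0.0
```

Run:
```python
from h import *
f=grab('wrist','w5.png'); I=f['image']; print(pose()[0],f['tv'],ray(f,[[256,192]])[0])
for c in big(mask(I,[50,80,20],[85,255,255]),1): print('plate',c.min(0),c.max(0),rect(onz(f,c,6)))
for c in big(mask(I,[20,100,80],[35,255,255]),2): print('lip',c.mean(0),rect(onz(f,c,28)))
```

```text
[ 640.98831855 -119.47154966  326.0655813 ] [-622.08514592 -246.78079616  401.64114915] [633.30990665 -50.96503632 453.35133179]
plate [160. 261.] [209. 328.] (array([ 519., -397.]), array([128.8,  73. ]), np.float64(1.108))
lip [ 33.60784314 186.60784314] (array([ 288.8, -210. ]), array([78.8, 62.5]), np.float64(-0.173))
lip [215.05185185 169.25925926] (array([ 577.4, -148.6]), array([100.3,   7.2]), np.float64(-1.446))
```

View pics/w5.png

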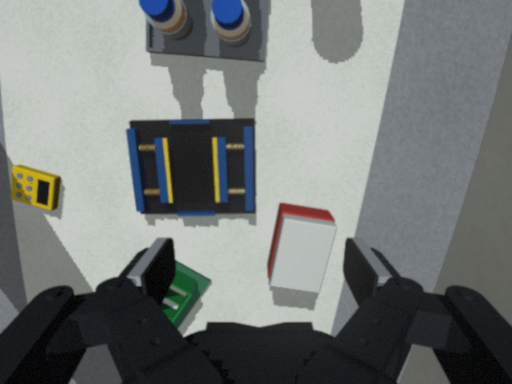

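Run:
```python
from h import *
f=grab('wrist'); I=f['image']
L=[]
for c in big(mask(I,[20,100,80],[35,255,255],(120,110,270,220)),2):
    r=rect(onz(f,c,28)); L.append(r[0]); print('lip',c.mean(0),r)
L=sorted(L,key=lambda p:p[0]); d=np.subtract(L[1],L[0]); print((np.add(*L))/2,np.arctan2(d[1],d[0]),np.hypot(*d))
m=mask(I,[100,130,50],[130,255,255],(120,110,270,220))
for c in big(m,6): print('blue',c.mean(0).round(),rect(onz(f,c,30)),rect(onz(f,c,22)))
```

```text
lip [167.63432836 170.5       ] (array([ 505.7, -158.2]), array([101.1,   7.3]), np.float64(-1.446))
lip [214.69852941 169.51470588] (array([ 577.1, -149.1]), array([102.1,   6.5]), np.float64(-1.444))
[ 541.4  -153.65] 0.12676753510136188 71.97756594939847
blue [248. 168.] (array([ 627.3, -141.2]), array([127.4,  13.6]), np.float64(-1.439)) (array([ 627.2, -142.9]), array([129.8,  13.9]), np.float64(-1.439))
blue [136. 169.] (array([ 457.2, -162.9]), array([129.1,  14. ]), np.float64(-1.459)) (array([ 453.9, -165. ]), array([131.5,  14.3]), np.float64(-1.459))
blue [222. 169.] (array([ 589. , -146.4]), array([100. ,  13.1]), np.float64(-1.444)) (array([ 588.1, -148.2]), array([101.9,  13.3]), np.float64(-1.444))
blue [160. 170.] (array([ 494.9, -159.1]), array([100.8,  11.8]), np.float64(-1.449)) (array([ 492.3, -161.1]), array([102.7,  12. ]), np.float64(-1.449))
blue [196. 213.] (array([ 553. , -219.4]), array([57.3,  6.7]), np.float64(0.123)) (array([ 551.5, -222.6]), array([58.4,  6.9]), np.float64(0.123))
blue [189. 122.] (array([534.5, -81.5]), array([58.4,  4.3]), np.float64(0.113)) (array([532.6, -82.1]), array([59.5,  4.4]), np.float64(0.113))
```

```bash
python3 -c "
from h import *
go([497,-345,290],yawdown(-.463))"
```

```text
turn [-1.00e-03 -1.00e-04  5.84e-01] rows>=4 | shift [-0.2665 -0.0279  0.0365] rows>=4.4 t 34.575
```

Call:
arm_command(targets=[[0, 0, 0, 0, 0, 0, 0.146], [0, 0, 0, 0, 0, 0, 0.146], [0, 0, 0, 0, 0, 0, 0.146], [0, 0, 0, 0, 0, 0, 0.146], [0, -0.0533, -0.0056, 0.0073, 0, 0, 0], [0, -0.0533, -0.0056, 0.0073, 0, 0, 0], [0, -0.0533, -0.0056, 0.0073, 0, 0, 0], [0, -0.0533, -0.0056, 0.0073, 0, 0, 0], [0, -0.0533, -0.0056, 0.0073, 0, 0, 0], [0, 0, 0, 0, 0, 0, 0]])

```text
time_s: 35.83
tool_pos: [495.2, -347.2, 290.2]
orientation: [-0.0, 0.851, 0.525, -0.0]
contact_force: [0.2, 0.2, -0.5]
opening: 1.0
finger_force: 0.0
```

Call:
arm_command(targets=[[0, 0, 0, 0, 0, 0, 0], [0, 0, 0, 0, 0, 0, 0]])

```text
time_s: 36.08
tool_pos: [498.0, -344.5, 290.8]
orientation: [0.0, 0.85, 0.527, 0.0]
contact_force: [-0.7, -0.4, -0.1]
opening: 0.997
finger_force: 0.0
```

Run:
```python
from h import *
f=grab('wrist','w6.png'); I=f['image']; print(pose()[0])
m=mask(I,[50,60,20],[85,255,255])
for c in big(m,1): print('plate',c.min(0),c.max(0),rect(onz(f,c,6)))
m2=mask(I,[50,60,110],[85,255,255])
for c in big(m2,1): print('trough',c.min(0),c.max(0),rect(onz(f,c,48)))
```

```text
[ 497.95453059 -344.56592834  290.7275391 ]
plate [257. 142.] [313. 227.] (array([ 514.1, -399.1]), array([131.2,  81. ]), np.float64(1.107))
trough [271. 154.] [302. 227.] (array([ 515. , -395.6]), array([102.3,  40.5]), np.float64(1.11))
```

View pics/w6.png

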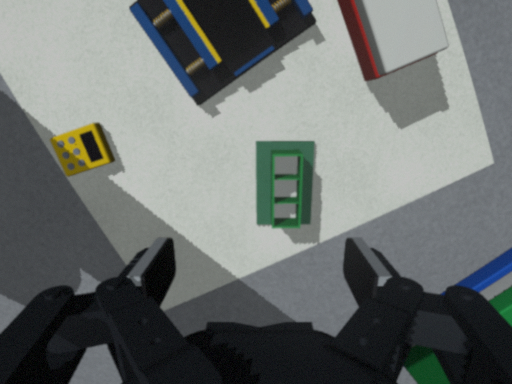

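The plate was knocked aside and now lies at about (515,-396), with the trough at (287,190) in the image. I'll grasp it there.

```bash
python3 -c "
from h import *
go([515,-396,38.5],yawdown(-.462))"
```

```text
turn [ 0.0005 -0.      0.0002] rows>=1 | shift [-0.0384  0.0382  0.2522] rows>=4.2 t 36.125
```

Call:
arm_command(targets=[[0, -0.0192, 0.0191, 0.05, 0, 0, 0], [0, -0.0192, 0.0191, 0.05, 0, 0, 0], [0.1, 0, 0, 0.05, 0, 0, 0], [0.1, 0, 0, 0.05, 0, 0, 0], [0.1, 0, 0, 0.04, 0, 0, 0], [0.1, 0, 0, 0.012, 0, 0, 0], [0.1, 0, 0, 0, 0, 0, 0]], grip_force=60)

```text
time_s: 37.0
tool_pos: [514.5, -396.9, 38.6]
orientation: [-0.0, 0.85, 0.526, -0.0]
contact_force: [0.3, 0.5, 0.3]
opening: 0.901
finger_force: 0.0
```

Call:
arm_command(targets=[[1, 0, 0, 0, 0, 0, 0], [1, 0, 0, 0, 0, 0, 0], [1, 0, 0, 0, 0, 0, 0], [1, 0, 0, 0, 0, 0, 0], [1, 0, 0, 0, 0, 0, 0]])

```text
time_s: 37.62
tool_pos: [514.9, -398.0, 40.4]
orientation: [0.001, 0.851, 0.526, 0.001]
contact_force: [1.1, 0.6, 7.0]
opening: 0.454
finger_force: 62.1
```

Run:
```python
from h import *
p,r,s=pose(); print(p,r.as_matrix()[:,1],s['contact_force'])
go([541.5,-153,150],yawdown(.125))
```

```text
[ 514.92835474 -398.04728136   40.35745517] [ 0.8942573  -0.44754237  0.00311511] [1.06513294 0.63149622 7.02525563]
turn [ 0.0029  0.0014 -0.589 ] rows>=4 | shift [ 0.2398  0.0569 -0.1096] rows>=4.4 t 37.625
```

Call:
arm_command(targets=[[1, 0, 0, -0.02, 0, 0, 0], [1, 0, 0, -0.045, 0, 0, 0], [1, 0, 0, -0.045, 0, 0, 0], [1, 0, 0, 0, 0, 0, -0.147], [1, 0, 0, 0, 0, 0, -0.147], [1, 0, 0, 0, 0, 0, -0.147], [1, 0, 0, 0, 0, 0, -0.148]])

```text
time_s: 38.5
tool_pos: [514.0, -397.4, 149.0]
orientation: [0.0, 0.66, 0.751, -0.0]
contact_force: [-0.1, -0.0, -2.1]
opening: 0.458
finger_force: 61.0
```

Call:
arm_command(targets=[[1, 0.04, 0.0095, 0, 0, 0, 0], [1, 0.04, 0.0095, 0, 0, 0, 0], [1, 0.04, 0.0095, 0, 0, 0, 0], [1, 0.04, 0.0095, 0, 0, 0, 0], [1, 0.04, 0.0095, 0, 0, 0, 0], [1, 0.04, 0.0095, 0, 0, 0, 0], [1, 0, 0, 0, 0, 0, 0], [1, 0, 0, 0, 0, 0, 0], [1, 0, 0, 0, 0, 0, 0]])

```text
time_s: 39.62
tool_pos: [540.6, -153.1, 148.6]
orientation: [0.0, 0.662, 0.75, -0.0]
contact_force: [-0.5, 0.4, -0.7]
opening: 0.456
finger_force: 61.0
```

```bash
cat >> h.py <<'E'
N=np.array([541.5,-153,12.]); NY=.125; HT=40.4
def plateT(cx,cz,th,y=0):  # low edge (-x) bottom corner at (cx,cz) over seat, lean th rad -> TCP target, R
    c,s=np.cos(th),np.sin(th); x=cx+42*c-HT*s; z=cz+42*s+HT*c
    Rn=R.from_euler('z',NY); return N+Rn.apply([x,y,z]), Rn*R.from_rotvec([0,-th,0])*yawdown(0)
def where():
    p,r,s=pose(); Rn=R.from_euler('z',NY); q=Rn.inv().apply(p-N); A=(Rn.inv()*r).as_matrix()
    n=-A[:,2]; ax=A[:,1]; th=np.arctan2(-n[0],n[2])
    c,s_=np.cos(th),np.sin(th); cor=q[[0,2]]-42*np.array([c,s_])-HT*np.array([-s_,c])
    print('tcp nest',q.round(2),'th',round(th,4),'yaw err',np.round(np.arctan2(ax[1],ax[0]),4),'roll',round(n[1],4),'low corner',cor.round(2),'F nest',Rn.inv().apply(s['contact_force']).round(1),'t',s['time_s'])
E
python3 - <<'E'
from h import *
where()
f=grab('wrist'); I=f['image']; cv2.imwrite('pics/w7.png',I)
m=mask(I,[50,60,20],[85,255,255],(0,100,512,384))
z=pose()[0][2]-HT
for c in big(m,1):
    P=onz(f,c,z+6); print('plate',c.min(0),c.max(0),P.mean(0),rect(P))
m2=mask(I,[50,60,110],[85,255,255])
for c in big(m2,1): print('trough',c.min(0),c.max(0),rect(onz(f,c,z+48)))
p,r=plateT(-29,30,np.deg2rad(18.5)); go(p,r)
E
```

```text
tcp nest [-8.700e-01  6.000e-02  1.366e+02] th 0.0002 yaw err -0.0011 roll 0.0004 low corner [-42.86  96.19] F nest [-0.5  0.4 -0.7] t 39.625
plate [183. 115.] [335. 327.] [ 541.23599864 -149.44657935  114.09082972] (array([ 541.5, -157.5]), array([141.5,  85.3]), np.float64(-1.443))
trough [184. 117.] [334. 321.] (array([ 538.9, -136.9]), array([100.4,  61.8]), np.float64(-1.447))
turn [-0.3228  0.0005 -0.0013] rows>=2 | shift [-0.     -0.0184  0.0517] rows>=0.9 t 39.675
```

View pics/w7.png

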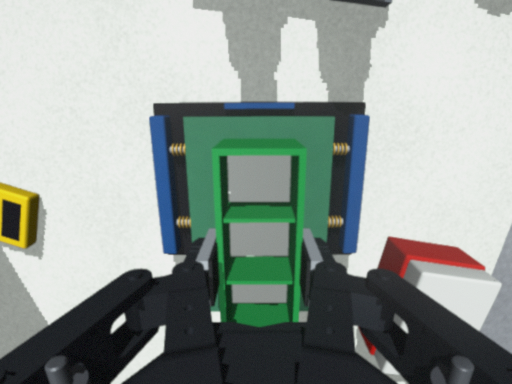

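The plate is held flat over the nest. The skirt's top edge runs from (183,117) to (335,115), and I use it to get the grasp offset along y.

Run:
```python
from h import *
f=grab('wrist'); z=pose()[0][2]-HT
P=onz(f,[[184,117],[334,116],[187,235],[331,235]],z+6)-N
print(R.from_euler('z',-NY).apply(P).round(1))
Q=onz(f,[[152,117],[369,117],[225,105],[294,105]],[30,30,22,22][0])-N
print(R.from_euler('z',-NY).apply(Q).round(1))
```

```text
[[-41.7  65.4 102. ]
 [ 40.9  65.8 102. ]
 [-45.1  -5.4 102. ]
 [ 44.   -5.6 102. ]]
[[-90.2  63.4  18. ]
 [ 92.1  63.1  18. ]
 [-28.4  72.5  18. ]
 [ 28.5  72.4  18. ]]
```

```bash
sed -i 's/N=np.array(\[541.5,-153,12.\])/N=np.array([542,-153,12.])/' h.py
python3 - <<'E'
from h import *
p,r=plateT(-29,30,np.deg2rad(18.5),-1.5); go(p,r)
E
```

```text
turn [-0.3229  0.0004 -0.0013] rows>=2 | shift [-0.0016 -0.0179  0.0518] rows>=0.9 t 39.725
```

Call:
arm_command(targets=[[1, 0, 0, 0, -0.1614, 0, -0.001], [1, 0, 0, 0, -0.1614, 0, 0], [1, -0.0016, -0.009, 0.026, 0, 0, 0], [1, 0, -0.0089, 0.0258, 0, 0, 0], [1, 0, 0, 0, 0, 0, 0], [1, 0, 0, 0, 0, 0, 0], [1, 0, 0, 0, 0, 0, 0]])

```text
time_s: 40.6
tool_pos: [541.2, -154.2, 94.8]
orientation: [0.107, 0.652, 0.74, 0.121]
contact_force: [0.1, -0.5, -2.0]
opening: 0.455
finger_force: 61.3
```

Run:
```python
from h import *
where()
p,r=plateT(-29,5,np.deg2rad(18.5),-1.5); go(p,r)
```

```text
tcp nest [-0.95 -1.08 82.83] th 0.3244 yaw err 0.0013 roll 0.0007 low corner [-27.89  31.15] F nest [ 0.1 -0.5 -2. ] t 40.6
turn [0.0015 0.0007 0.0012] rows>=1 | shift [-0.0004 -0.0093  0.0245] rows>=0.4 t 40.6
```

Call:
arm_command(targets=[[1, 0, -0.0045, 0.012, 0, 0, 0], [1, 0, -0.0048, 0.0125, 0, 0, 0], [1, 0, 0, 0, 0, 0, 0], [1, 0, 0, 0, 0, 0, 0]])

```text
time_s: 41.1
tool_pos: [539.2, -153.9, 67.2]
orientation: [0.106, 0.653, 0.74, 0.12]
contact_force: [0.7, 1.4, -2.1]
opening: 0.458
finger_force: 61.4
```

Run:
```python
from h import *
where()
p,r=plateT(-29,1,np.deg2rad(18.5),-1.5); go(p,r)
```

```text
tcp nest [-2.86 -0.54 55.2 ] th 0.3224 yaw err 0.001 roll -0.0004 low corner [-29.9    3.58] F nest [ 0.9  1.3 -2.1] t 41.1
turn [-0.0005 -0.0004  0.0009] rows>=1 | shift [-0.001   0.      0.0027] rows>=0.0 t 41.1
```

Call:
arm_command(targets=[[1, 0, -0.0006, 0.0019, 0, 0, 0], [1, 0, 0, 0, 0, 0, 0], [1, 0, 0, 0, 0, 0, 0]])

```text
time_s: 41.48
tool_pos: [539.4, -154.0, 65.6]
orientation: [0.106, 0.653, 0.74, 0.121]
contact_force: [-0.3, -0.2, -1.9]
opening: 0.457
finger_force: 61.4
```

Call:
arm_command(targets=[[1, 0, -0.0004, 0.0012, 0, 0, 0], [1, 0, 0, 0, 0, 0, 0], [1, 0, 0, 0, 0, 0, 0]])

```text
time_s: 41.85
tool_pos: [539.3, -153.9, 64.2]
orientation: [0.106, 0.653, 0.74, 0.12]
contact_force: [0.8, -0.1, -1.3]
opening: 0.453
finger_force: 61.4
```

Run:
```python
from h import *
where()
```

```text
tcp nest [-2.82 -0.58 52.17] th 0.3227 yaw err 0.0011 roll -0.0002 low corner [-29.84   0.54] F nest [ 0.8 -0.2 -1.3] t 41.85
```

Call:
arm_command(targets=[[1, 0, -0.0004, 0.0012, 0, 0, 0], [1, 0, 0, 0, 0, 0, 0], [1, 0, 0, 0, 0, 0, 0]])

```text
time_s: 42.22
tool_pos: [539.5, -154.0, 63.3]
orientation: [0.107, 0.653, 0.74, 0.121]
contact_force: [-2.6, 0.2, 5.2]
opening: 0.456
finger_force: 62.3
```

Run:
```python
from h import *
where()
```

```text
tcp nest [-2.59 -0.7  51.34] th 0.3234 yaw err 0.0011 roll 0.0001 low corner [-29.57  -0.32] F nest [-2.5  0.5  5.2] t 42.225
```

Call:
arm_command(targets=[[1, 0, 0.0003, -0.0008, 0, 0, 0], [1, 0, -0.0024, -0.0008, 0, 0, 0], [1, 0, -0.0024, -0.0008, 0, 0, 0], [1, 0, -0.0024, -0.0008, 0, 0, 0], [1, 0, -0.0024, -0.0008, 0, 0, 0], [1, 0, -0.0024, -0.0008, 0, 0, 0], [1, 0, 0, 0, 0, 0, 0], [1, 0, 0, 0, 0, 0, 0]])

```text
time_s: 43.22
tool_pos: [527.2, -155.5, 64.0]
orientation: [0.107, 0.653, 0.74, 0.121]
contact_force: [4.4, 0.6, -2.5]
opening: 0.456
finger_force: 61.0
```

Run:
```python
from h import *
where()
```

```text
tcp nest [-15.03  -0.66  51.97] th 0.3235 yaw err 0.0012 roll -0.0001 low corner [-42.01   0.31] F nest [ 4.4  0.1 -2.5] t 43.225
```

Call:
arm_command(targets=[[1, 0, -0.0024, -0.0008, 0, 0, 0], [1, 0, -0.0024, -0.0008, 0, 0, 0], [1, 0, -0.0024, -0.0008, 0, 0, 0], [1, 0, -0.0024, -0.0008, 0, 0, 0], [1, 0, -0.0024, -0.0008, 0, 0, 0], [1, 0, 0, 0, 0, 0, 0], [1, 0, 0, 0, 0, 0, 0]])

```text
time_s: 44.1
tool_pos: [515.0, -157.1, 64.1]
orientation: [0.107, 0.652, 0.741, 0.121]
contact_force: [8.1, 1.7, -4.7]
opening: 0.454
finger_force: 61.1
```

Run:
```python
from h import *
where()
f=grab('wrist','w8.png'); I=f['image']; g=grab('side')['image']
cv2.imwrite('pics/w8.png',np.hstack([cv2.resize(I[90:340,120:400],(520,464)),cv2.resize(g[190:290,220:340],(280,233),interpolation=cv2.INTER_CUBIC).repeat(1,0) if 0 else np.vstack([cv2.resize(g[200:290,225:330],(280,240)),np.zeros((224,280,3),np.uint8)])]))
for c in big(mask(I,[20,100,80],[35,255,255],(120,60,420,340)),3): print('lip',c.mean(0).round(),c.min(0),c.max(0),R.from_euler('z',-NY).apply(onz(f,c,28)-N).mean(0).round(1))
```

```text
tcp nest [-27.31  -0.7   52.09] th 0.3244 yaw err 0.0015 roll -0.0002 low corner [-54.24   0.41] F nest [ 8.3  0.7 -4.7] t 44.1
lip [194. 193.] [186. 145.] [201. 242.] [-53.6  23.1  16. ]
lip [332. 194.] [326. 139.] [337. 249.] [36.1 14.  16. ]
lip [367. 158.] [355. 151.] [380. 165.] [62.  37.2 16. ]
```

View pics/w8.png

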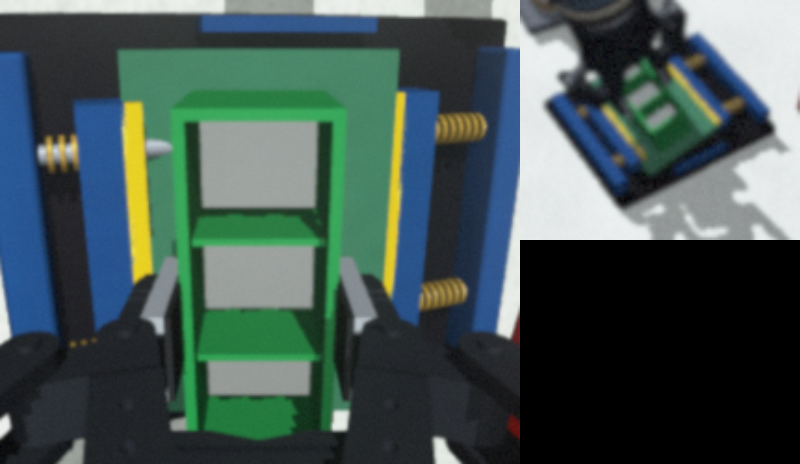

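Call:
arm_command(targets=[[1, 0, 0.0022, 0.0023, 0.054, 0, 0], [1, 0, 0.0022, 0.0023, 0.054, 0, 0], [1, 0, 0.0022, 0.0023, 0.054, 0, 0], [1, 0, 0.0022, 0.0023, 0.054, 0, 0], [1, 0, 0, 0, 0, 0, 0], [1, 0, 0, 0, 0, 0, 0]])

```text
time_s: 44.95
tool_pos: [526.5, -155.8, 57.4]
orientation: [0.036, 0.66, 0.749, 0.041]
contact_force: [6.0, 1.6, -2.8]
opening: 0.455
finger_force: 62.0
```

Run:
```python
from h import *
where()
p,r=plateT(-54.5,0.3,.02,-.7); go(p,r)
```

```text
tcp nest [-15.74  -0.84  45.39] th 0.1094 yaw err 0.0016 roll 0.0004 low corner [-53.08   0.65] F nest [ 6.1  0.9 -2.8] t 44.95
turn [0.0894 0.0004 0.0015] rows>=1 | shift [0.0001 0.0023 0.0039] rows>=0.1 t 44.95
```

Call:
arm_command(targets=[[1, 0, -0.0006, 0.0005, 0, 0, 0], [1, 0, 0.0015, 0.0018, 0.045, 0, 0], [1, 0, 0.0014, 0.0018, 0.044, 0, 0], [1, 0, 0, 0, 0, 0, 0], [1, 0, 0, 0, 0, 0, 0]])

```text
time_s: 45.58
tool_pos: [529.3, -155.5, 53.6]
orientation: [0.007, 0.661, 0.75, 0.008]
contact_force: [6.5, 2.5, -0.1]
opening: 0.451
finger_force: 62.2
```

Run:
```python
from h import *
where()
p,r=plateT(-50,-.2,0,-.7); go(p,r)
```

```text
tcp nest [-12.92  -0.92  41.62] th 0.0209 yaw err 0.0014 roll 0.0007 low corner [-54.06   0.35] F nest [ 6.8  1.7 -0.1] t 45.575
turn [0.0209 0.0007 0.0014] rows>=1 | shift [0.0002 0.0049 0.0014] rows>=0.1 t 45.575
```

Call:
arm_command(targets=[[1, 0, 0.0008, 0.0013, 0.02, 0, 0], [1, 0, 0.003, 0, 0, 0, 0], [1, 0, 0.003, 0, 0, 0, 0], [1, 0, 0.003, 0, 0, 0, 0], [1, 0, 0.003, 0, 0, 0, 0], [1, 0, 0, 0, 0, 0, 0], [1, 0, 0, 0, 0, 0, 0]])

```text
time_s: 46.45
tool_pos: [538.9, -154.3, 52.5]
orientation: [-0.001, 0.661, 0.75, -0.002]
contact_force: [-5.4, -0.9, 11.9]
opening: 0.455
finger_force: 63.8
```

Run:
```python
from h import *
where()
```

```text
tcp nest [-3.28 -0.9  40.47] th -0.0041 yaw err 0.0005 roll 0.0011 low corner [-45.44   0.24] F nest [-5.4 -0.2 11.9] t 46.45
```

Run:
```python
from h import *
f=grab('wrist'); I=f['image']; g=grab('side')['image']; t=grab('top')['image']
cv2.imwrite('pics/w9.png',np.hstack([cv2.resize(I[90:340,120:400],(520,464)),np.vstack([cv2.resize(g[200:290,225:330],(280,240)),cv2.resize(t[140:245,260:360],(280,224))])]))
for c in big(mask(I,[20,100,80],[35,255,255],(120,60,420,340)),3): print('lip',c.mean(0).round(),c.min(0),c.max(0),R.from_euler('z',-NY).apply(onz(f,c,28)-N).mean(0).round(1))
```

```text
lip [188. 195.] [180. 144.] [196. 249.] [-42.3  21.9  16. ]
lip [329. 195.] [321. 144.] [337. 249.] [35.8 22.1 16. ]
lip [380. 169.] [362. 160.] [400. 178.] [63.1 37.5 16. ]
```

View pics/w9.png

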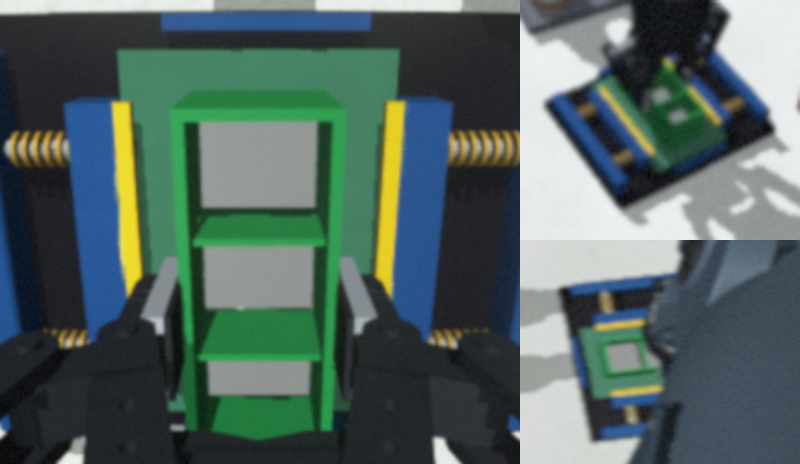

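Both lips now lie over the skirt, the left one at (125,180) and the right one at (395,180). I ease off the downward press, slide to the middle and release.

Call:
arm_command(targets=[[1, 0, 0, -0.0012, 0, 0, 0], [1, 0, 0, 0, 0, 0, 0], [1, 0, 0.001, 0, 0, 0, 0], [1, 0, 0, 0, 0, 0, 0]])

```text
time_s: 47.1
tool_pos: [541.1, -153.9, 52.7]
orientation: [-0.001, 0.661, 0.75, -0.001]
contact_force: [0.1, -3.4, -1.5]
opening: 0.457
finger_force: 62.2
```

Run:
```python
from h import *
where()
```

```text
tcp nest [-0.98 -0.78 40.74] th -0.0028 yaw err 0.0009 roll 0.0006 low corner [-43.09   0.46] F nest [-0.3 -3.4 -1.5] t 47.1
```

Call:
arm_command(targets=[[1, 0, 0, 0.0004, 0, 0, 0], [0.35, 0, 0, 0, 0, 0, 0], [0.35, 0, 0, 0, 0, 0, 0], [0.35, 0, 0, -0.02, 0, 0, 0], [0.35, 0, 0, -0.05, 0, 0, 0], [0.35, 0, 0, -0.05, 0, 0, 0], [0.35, 0, 0, -0.05, 0, 0, 0], [0.35, 0, 0, -0.05, 0, 0, 0], [0.35, 0, 0, 0, 0, 0, 0], [0.35, 0, 0, 0, 0, 0, 0]])

```text
time_s: 48.35
tool_pos: [541.5, -153.4, 272.1]
orientation: [-0.001, 0.661, 0.75, -0.001]
contact_force: [-0.2, -0.5, -0.3]
opening: 0.649
finger_force: 0.0
```

Run:
```python
from h import *
f=grab('wrist'); I=f['image']; print(pose()[0])
n=lambda P:R.from_euler('z',-NY).apply(P-N).round(1)
for c in big(mask(I,[20,100,80],[35,255,255],(100,90,400,300)),2): r=rect(onz(f,c,28)); print('lip',r,n(np.r_[r[0],28]))
for c in big(mask(I,[50,60,20],[85,255,255]),1): r=rect(onz(f,c,18)); print('plate',r,n(np.r_[r[0],18]))
s=grab('side')['image']; 
cv2.imwrite('pics/end.png',np.hstack([cv2.resize(I[90:300,120:400],(500,375)),cv2.resize(s[100:290,150:340],(300,300))[:300] if 0 else cv2.resize(s[100:290,150:340],(300,375))]))
```

```text
[ 541.17802605 -153.312844    271.41408119]
lip (array([ 502.4, -158.3]), array([101.1,   6.7]), np.float64(-1.441)) [-40.   -0.3  16. ]
lip (array([ 580.4, -148.4]), array([101.1,   6.6]), np.float64(-1.445)) [38.7 -0.2 16. ]
plate (array([ 541.4, -154.3]), array([132.3,  85.6]), np.float64(-1.445)) [-0.8 -1.2  6. ]
```

View pics/end.png

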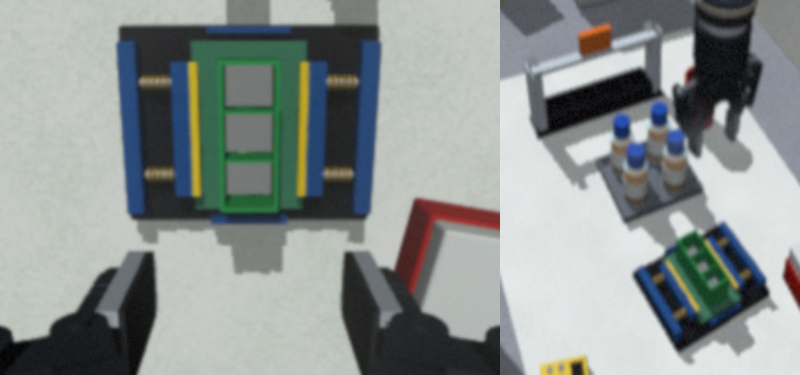

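The plate lies centred under both lips: the lips are 39 mm either side and the plate's offset is under 2 mm. The bar is in its brackets and all four bottles stand in the tray, so I hand it in.

```bash
python3 -c "
from plant import env
print(env.hand_in())"
```

```text
the job is handed in; nothing more can be done
None
```

I handed the job in at about 48 s; no verdict was returned, but the last pictures show all four bottles upright in the tray, the bar back in both brackets, and the plate lying flat and centred under both lips.

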